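Pin and clamp a microscope stage with a ratchet lever

ROBOT

A 7-joint arm with a two-finger parallel gripper is mounted at the origin on the work surface. World frame = base frame: x ahead of the robot, y to its left, z up, the work surface at z = 0. Lengths are in m, angles in rad, forces in N, time in s.
With the tool pointing down it reaches from about 0.4 to 0.875 m from the base axis. Payload 6.5 kg.
Tool frame: the origin (TCP) lies at the very end of the fingers, on their centre line; the grasp point (between the pads) lies 19 mm behind it; z points along the fingers, y is the direction in which the jaws open and shut (so a half turn about z gives the same grasp; the last joint's range is limited). The gripper opens to 88 mm and grips with 3 to 60 N. Pads are 18 mm wide; open, the fingers measure 123 mm over their backs; the gripper's body (75 mm by 187 mm) begins 45 mm behind the grasp point.
Start: joints at [-1.325, 0.536, -0.004, 1.538, 0.003, 1.067, -0.071], TCP at [0.199, 0.619, 0.216] pointing down, gripper open.
Joint ranges: [-2.7, 2.7], [-0.37, 2.16], [-1.27, 1.26], [0.24, 2.4], [-1.31, 4.45], [0.19, 1.91], [-2.76, 2.76]. Speed limits (rad/s): [2.39, 2.39, 3.14, 3.14, 3.14, 3.14, 3.14].

INTERFACE

Orientations are given as a 3x3 rotation matrix whose columns are the frame's x, y, z axes.
In Python, from rig import env, viewer, workorder gives the robot as it stands. The module is installed in compiled form; this text tells all that it offers.
- The arm moves only by the tool play_rows, never from a script. Its argument "increments" is text: rows parted by semicolons, each of 7 numbers parted by spaces: the finger opening in mm, from 0 to 88.1, then the shift along the tool's x, y, z in mm, then the turn, a rotation vector about the tool's x, y, z in degrees. In form: gripper dx dy dz wx wy wz; .... A call has 1 to 8 rows; each row is the pose to reach, as a shift and turn from the pose commanded when the call began, along the tool's axes at that moment; what a row does not reach only later rows make up. A row lasts 1/10 s, in which the tool goes at most 50 mm and 8.59 degrees, less where a joint would pass 70% of its speed; a pose out of reach is approached as far as the arm can. A call with a gripper value outside its range is refused whole. The fingers move at their own pace and stop on an object; "force" is the grip in N (left out, the last holds). Time passes only in rows, so rows that repeat a pose let the fingers close. It gives the time, the measured TCP pose, the force and the opening at its end, in the units of the state.
- env.state(): the state, without advancing time (a new reading comes with each control period).
- viewer.get_image(name): name is "scene" or "top" or "wrist"; returns a dict with "color" (384x512x3 uint8, red, green, blue), "camera_matrix" (3x3 intrinsics, pixels), "R" (3x3) and "t" (3): a world point X has camera coordinates R X + t; the wrist camera has in their place "tool_from_camera" (4x4, takes a point from camera to tool coordinates, whose origin is the TCP and whose axes are the flange's). Camera axes: x right, y down, z forward; pixel columns grow to the right and rows downward; lengths in m; the calibration is good to about 2 mm. A picture is of the moment at which its call begins: read the wrist's pose just before it. There is no depth.
- workorder.finish_job(): hands the job in, once; it reports no verdict.
The state is a dict: "t": time; "joint_pos": joint angles; "qvel": joint speeds; "effort": joint torques, N m; "position": TCP position; "orientation": TCP orientation; "contact_force": force on the tool from outside, world axes, zero at the start; "wrist_torque": the same for the moment, N m; "gripper_width": opening from 0.0 (shut) to 1.0 (fully open).
Only numpy, scipy, OpenCV 4.12 (cv2) and the standard library are available. Lean on these libraries where they do the work, as an engineer would, in place of code of your own. Each camera call takes 0.05 s, during which the arm holds its last target.

TASK

The black microscope stage sits a few millimetres out of line on its cream carrier: take the taper pin from the rack and push it fully home through the stage's corner hole into the carrier, so that the stage is drawn into line, and leave it there. Then pump the ratchet lever to and fro until the clamp finger has swung over the stage right up to its stop; turn the finger only by the lever, without touching it. Finish by swinging the lever freely back to its rest on the robot's side while the finger stays closed, and leave the other two tools in the rack and the loose lens parts undisturbed.

Things in the scene. Friction and masses are not known exactly. Their poses are not given: they have to be found in the camera images.
- cradle: Fixed cream carrier table, 200 mm (x) by 310 mm (y), its top 110 mm above the bench, on four pillars. Origin on the bench under its middle (the top spans y -160 to +150 mm); its x axis points away from the robot, y to the left; turned up to 0.25 rad.
- carrier_hole (a point): Centre of the 14 mm through hole in the carrier, at the level of the carrier's top (12 mm thick, open below); 65 mm to the robot's side and 100 mm to the left of the cradle's origin. Axes as the cradle's. The stage covers it, so only the part that shows through the stage's hole can be seen.
- stage_hole (a point): Centre of the mouth of the 14 mm through hole in the black stage plate, ringed by a flat steel bush, on the plate's top face, 118.5 mm above the bench. Axes as the cradle's.
- stage (a joint): Slide of the black stage plate (190 x 210 x 8 mm, lying on the carrier, with a round glass insert and a slide holder) along the cradle's y, in m: 0 = its hole is in line with the carrier's hole; it starts at 0.0045 to 0.006 and needs about 3 N to slide, it then stays where it is.
- taper_pin: Loose steel taper pin, 120 g, hung by its collar in a rack hole. Origin: centre of the collar's underside, z up. Below: 24 mm of 13 mm shank, then a 36 mm cone to a 5 mm tip. Above: collar 24 mm wide, 4 thick; round 14 mm grip from z 4 to 40 mm; 17 mm ball, top at 52.5. Known by its ball and tapering shank. Fully home, its collar lies on the stage; pushing takes 5 to 15 N.
- rack: Fixed aluminium rack, 170 x 45 mm, its top 90 mm above the bench; origin on the bench under its middle. Three 16 mm holes in line along its x axis, at x = -48, 0 and 48 mm, the pins hang in them in any order. Lift pins straight up.
- straight_pin: Loose steel pin in the rack with a straight 12 mm shank and a T-handle (bar 44 mm long, 12 mm thick, 34 mm high); must stay in the rack. Origin at its collar's underside.
- nut_driver: Loose driver in the rack with a thin 8 mm shank and a black round 22 mm handle 60 mm high; must stay in the rack. Origin at its collar's underside.
- lever (a joint): Ratchet lever angle, rad, about a vertical axis at the carrier's right: 0 = rest stop (robot's side), grows counter-clockwise from above to a stop at 1.2; starts 0.4 to 0.9, stays where left. Growing, its pawl grips the 20-tooth wheel and turns the finger (0.3 N m, after up to 0.32 rad lost motion); going back it clicks over the teeth (under 0.15 N m) and the finger stays.
- lever_knob (a point): Upright black knob to hold on the lever's end, 100 mm from the axis: a 16 mm cylinder (18 mm at its top 6 mm) from 146 to 186 mm above the bench; this point, on its axis, is at 168 mm. The lever's flat arm (16 mm wide, top at 146 mm) lies right below. The knob spins on its own pin, so the gripper need not turn with the lever.
- lever_axis (a point): Point on the vertical axis of lever and clamp wheel, on the lever head's top, 146 mm above the bench; the head is a 72 mm disc. Axes as the lever's: x points along the lever's arm to the knob.
- clamp (a joint): Angle of the clamp finger, rad, about the same axis, growing counter-clockwise from above: it starts at 0 to 0.2 (finger points away from the robot), 1.5 = its stop (finger points left, its end over the stage). Turned only through the lever, in two or three strokes.
- clamp_finger: The dark steel clamp finger, one piece with the toothed wheel (50 mm) between it and the lever's head; 18 mm wide, 7 mm thick, reaching 75 mm (rubber pad to 81 mm) from the axis, its top 127 mm above the bench. Origin on the axis. Not to be touched by the robot.
- objective: Loose steel microscope objective, 32 mm diameter, 52 mm high, standing on the bench between robot and rack. Leave alone. Origin at its underside.
- eyepiece: Loose black eyepiece, 36 mm diameter, 54 mm high, standing on the bench to the right. Leave alone. Origin at its underside.
There are look-alikes about, which are no part of the job. Leave any orange or red look-alike of the taper_pin alone.

How it is judged:
On the way, in this order (a step that is already met when the one before it is completed fails the run):
1. the taper pin is fully home and the stage is in line (z of taper_pin in the frame of stage_hole between -0.003 and 0.003 m and horizontal distance between taper_pin and carrier_hole below 0.003 m and angle between taper_pin's own z axis and vertical below 0.08 rad and value of joint stage between -0.002 and 0.002 m), for 0.2 s.
2. the lever has driven the clamp finger part of the way (value of joint clamp above 0.5 rad), for 0.05 s.
3. the lever has driven the clamp finger up to its stop (value of joint clamp above 1.4 rad), for 0.1 s.
At the end, for the whole second after the job is handed in: Taper pin released, at rest in the hole: collar within 3 mm of the stage top, 3 mm of the carrier hole axis, upright within 0.08 rad; stage in line within 2 mm; clamp finger at its stop (clamp above 1.40 rad); lever back and still at rest (below 0.15 rad); neighbours undisturbed (all of step 1 and value of joint clamp above 1.4 rad and value of joint lever below 0.15 rad and velocity of joint lever between -0.05 and 0.05 rad/s and linear speed of taper_pin below 0.02 m/s); the robot touches nothing.
It fails at once if the robot touches the clamp finger (contact force between any of the fingers, the arm and clamp_finger above 0.5 N).
It fails at once if a neighbouring tool is taken out of the rack (distance of any of straight_pin, nut_driver from where it was at the start of the episode above 0.03 m).
It fails at once if the objective or the eyepiece is knocked away (distance of any of objective, eyepiece from where it was at the start of the episode above 0.03 m).
It also fails if it takes over 64 s, if anything falls off the work surface, if the arm or the gripper's body presses on something with over 40 N, if the wrist force passes 120 N, or if a joint passes its speed limit or range.

## Working session

There is one attempt and no reset: what is moved stays moved. The work goes in short steps, Python scripts to look and compute and a tool call to move; the robot and the scene stay as the last step left them, time stands still between calls to the robot, and variables do not carry over. Pictures are saved under pics/ and viewed, and the job is handed in when it is done.

Besides the shell and the picture viewer there is one more tool, called after "Emit:" as name(argument=value, ...), one argument or row to a line, values as JSON. play_rows: Moves the arm, as the interface text tells. Its arguments: {"type":"object","properties":{"increments":{"type":"string"},"force":{"type":"number"}},"required":["increments"]}

```bash
ls; mkdir -p pics; cat > h.py <<'E'
import numpy as np, cv2
from rig import env, viewer, workorder
def snap(name,fn):
    s=env.state(); im=viewer.get_image(name)
    cv2.imwrite('pics/'+fn,im['color'][:,:,::-1])
    if name=='wrist':
        T=np.eye(4);T[:3,:3]=np.array(s['orientation']).reshape(3,3);T[:3,3]=s['position']
        W=T@np.array(im['tool_from_camera']); im['R']=W[:3,:3].T; im['t']=-W[:3,:3].T@W[:3,3]
    np.savez('pics/'+fn[:-4]+'.npz',K=im['camera_matrix'],R=im['R'],t=im['t'])
    return im
def load(fn):
    return dict(np.load('pics/'+fn+'.npz'))
def plane(c,u,v,z):
    d=np.linalg.inv(c['K'])@np.array([u,v,1.]); R=c['R'];o=-R.T@c['t'];d=R.T@d
    return o+d*(z-o[2])/d[2]
def proj(c,X):
    p=c['K']@(c['R']@np.array(X)+c['t']); return p[:2]/p[2]
E
python3 - <<'E'
from h import *
for n in ['scene','top','wrist']:
    im=snap(n,n+'0.png'); print(n,-np.array(im['R']).T@im['t'])
s=env.state();print(s)
E
```

```text
pics
scene [ 1.06117732 -0.04653352  0.88826826]
top [0.36065061 0.0458356  1.24648048]
wrist [0.1229375  0.64387955 0.38382319]
{'t': 0.15, 'joint_pos': array([-1.32522852,  0.53698746, -0.00444015,  1.53860725,  0.00263206,
        1.06730656, -0.07116019]), 'qvel': array([ 0.00048165, -0.00117914, -0.00011978, -0.00238918,  0.00138623,
        0.00355114, -0.00094353]), 'effort': array([ 1.55575817e-03, -5.71320105e+01,  9.91878211e-01, -2.51829207e+01,
       -5.61179942e-02,  1.51688070e-02,  1.03005350e-04]), 'position': array([0.19924924, 0.61819532, 0.21495857]), 'orientation': array([[-9.51832052e-01,  3.06619743e-01, -2.78812781e-04],
       [ 3.06619845e-01,  9.51831209e-01, -1.27309265e-03],
       [-1.24972634e-04, -1.29725992e-03, -9.99999151e-01]]), 'contact_force': array([-0.18221613, -0.32995938,  0.00077982]), 'wrist_torque': array([0.0485699 , 0.01213549, 0.00751346]), 'gripper_width': 1.0031490525982694}
```

View pics/scene0.png

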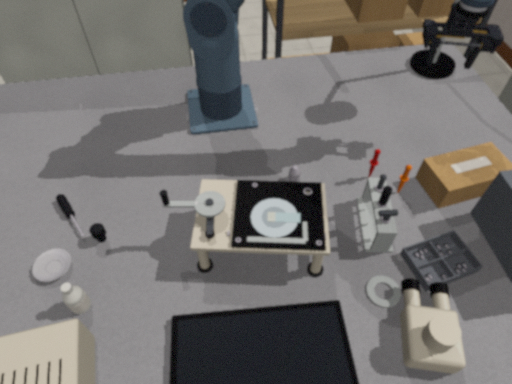

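View pics/top0.png

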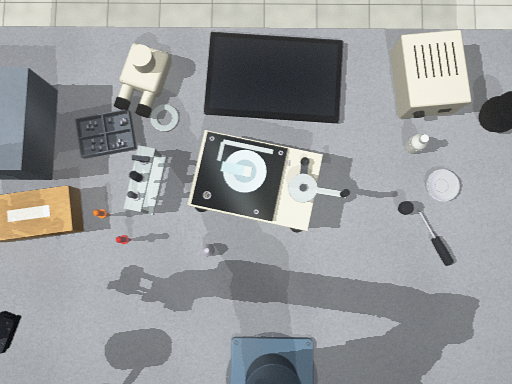

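View pics/wrist0.png

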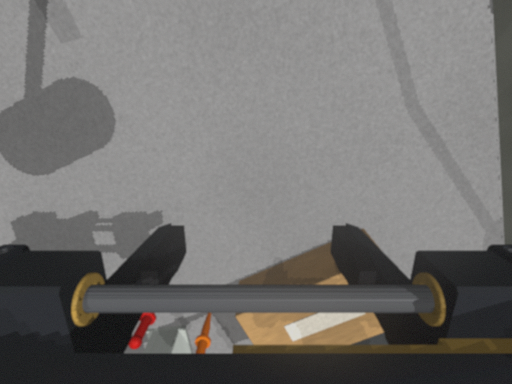

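```bash
python3 - <<'E'
from h import *
a=cv2.imread('pics/top0.png')
cv2.imwrite('pics/top0a.png',cv2.resize(a[130:230,90:180],None,fx=6,fy=6,interpolation=3))
cv2.imwrite('pics/top0b.png',cv2.resize(a[120:240,180:360],None,fx=4.4,fy=4.4,interpolation=3))
a=cv2.imread('pics/scene0.png')
cv2.imwrite('pics/scene0a.png',cv2.resize(a[140:260,340:420],None,fx=5,fy=5,interpolation=3))
cv2.imwrite('pics/scene0b.png',cv2.resize(a[160:285,150:345],None,fx=4,fy=4,interpolation=3))
c=load('top0')
for u,v,z in [(138,152,.15),(134,176,.15),(132,195,.15),(303,188,.146),(345,193,.186)]: print(plane(c,u,v,z))
E
```

```text
[0.58322128 0.34141508 0.15      ]
[0.52280979 0.34890709 0.15      ]
[0.47552598 0.35189583 0.15      ]
[ 0.49779056 -0.06882505  0.146     ]
[ 0.48191168 -0.16403473  0.186     ]
```

View pics/top0a.png

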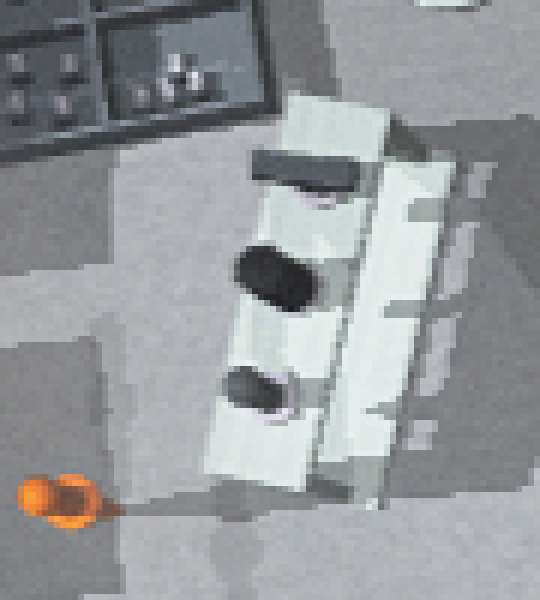

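View pics/top0b.png

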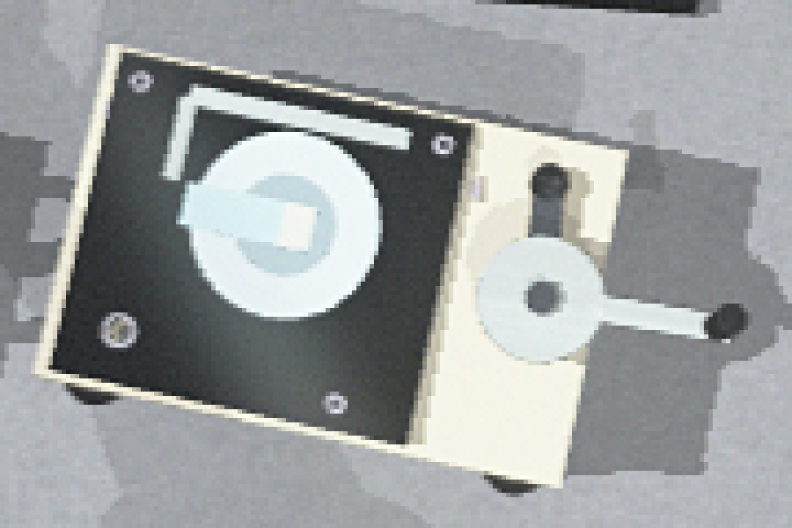

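View pics/scene0a.png

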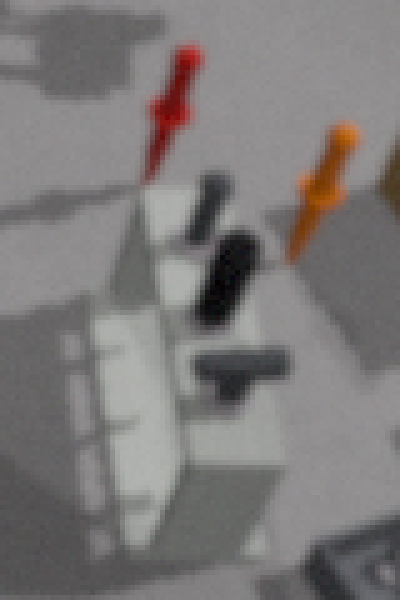

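View pics/scene0b.png

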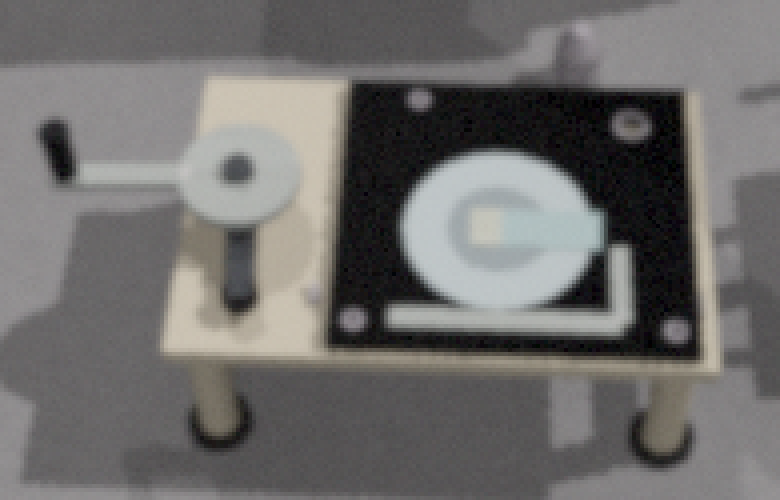

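```bash
python3 - <<'E'
from h import *
c=load('top0'); w=load('scene0')
def A(x,y): return 90+(x+.5)/6-.5,130+(y+.5)/6-.5
def B(x,y): return 180+(x+.5)/4.4-.5,120+(y+.5)/4.4-.5
def S(x,y): return 340+(x+.5)/5-.5,140+(y+.5)/5-.5
def S2(x,y): return 150+(x+.5)/4-.5,160+(y+.5)/4-.5
P=lambda n,p,z: print(n,plane(c,*p,z).round(4))
Q=lambda n,p,z: print(n,plane(w,*p,z).round(4))
P('collar',A(281,394),.092);P('ball',A(242,385),.134)
Q('collar s',S(205,236),.092);Q('ball s',S(216,186),.134)
for n,p in dict(rFL=(290,92),rFR=(392,112),rNL=(203,472),rNR=(308,490)).items(): P(n,A(*p),.09)
P('T',A(306,170),.124+.004);P('nut',A(258,266),.15)
P('stagehole',B(119,331),.1185);Q('stagehole s',S2(632,126),.1185)
P('axis',B(544,297),.146);Q('axis s',S2(238,168),.146)
P('knob',B(733,316),.186);Q('knob s',S2(52,126),.186)
for n,p in dict(FL=(112,45),FR=(628,150),NR=(562,487),NL=(37,375)).items(): P('table '+n,B(*p),.11)
for n,p in dict(FL=(718,368),FR=(162,352)).items(): Q('table '+n,S2(*p),.11)
E
```

```text
collar [0.4811 0.3566 0.092 ]
ball [0.4803 0.3617 0.134 ]
collar s [0.4755 0.3656 0.092 ]
ball s [0.477  0.3601 0.134 ]
rFL [0.6143 0.3586 0.09  ]
rFR [0.6058 0.3135 0.09  ]
rNL [0.4471 0.3895 0.09  ]
rNR [0.4398 0.3438 0.09  ]
T [0.5725 0.3402 0.128 ]
nut [0.528  0.3526 0.15  ]
stagehole [0.4812 0.1715 0.1185]
stagehole s [0.4801 0.1713 0.1185]
axis [ 0.5    -0.0694  0.146 ]
axis s [ 0.4954 -0.0682  0.146 ]
knob [ 0.4857 -0.1669  0.186 ]
knob s [ 0.4804 -0.167   0.186 ]
table FL [0.6513 0.1805 0.11  ]
table FR [ 0.5915 -0.1222  0.11  ]
table NR [ 0.3951 -0.0834  0.11  ]
table NL [0.4561 0.2193 0.11  ]
table FL [0.6472 0.1808 0.11  ]
table FR [ 0.589  -0.1218  0.11  ]
```

```bash
python3 - <<'E'
from h import *
c=load('wrist0'); s=env.state(); R=np.array(s['orientation']);p=np.array(s['position'])
for q in [(0,0,0),(.05,0,0),(.1,0,0),(.05,0,.1),(.1,0,.1),(.05,.05,.1),(0,0,.1)]: print(q,proj(c,p+R@np.array(q)))
print(-c['R'].T@c['t'], c['R'][2])
E
```

```text
(0, 0, 0) [256.68907722 222.76746979]
(0.05, 0, 0) [256.58786291 150.06466224]
(0.1, 0, 0) [256.46648421  62.87766273]
(0.05, 0, 0.1) [257.06515507 131.70506962]
(0.1, 0, 0.1) [257.01944186  76.59264086]
(0.05, 0.05, 0.1) [308.26034793 131.71578571]
(0, 0, 0.1) [257.10584885 180.76602236]
[0.1229375  0.64387955 0.38382319] [ 0.29312763 -0.09526575 -0.95131521]
```

Emit:
play_rows(
  increments="60 -40 -18 0 0 0 -1; 60 -84 -39 0 0 0 -2; 60 -130 -60 0 0 0 -3; 60 -176 -81 0 0 0 -4; 60 -222 -102 0 0 0 -5; 60 -266 -123 0 0 0 -6; 60 -310 -143 0 0 0 -7.4; 60 -336 -158 0 0 0 -7.4",
)

```text
t: 0.95
position: [0.474, 0.3613, 0.2155]
orientation: [[-0.983, 0.185, 0.001], [0.185, 0.983, -0.002], [-0.001, -0.001, -1.0]]
contact_force: [0.3, 0.7, 0.7]
gripper_width: 0.683
```

Emit:
play_rows(
  increments="60 -6 0 0 0 0 0; 60 -6 0 0 0 0 0; 60 -6 0 0 0 0 0",
)

```text
t: 1.25
position: [0.4752, 0.3657, 0.2154]
orientation: [[-0.984, 0.179, -0.001], [0.179, 0.984, 0.001], [0.001, 0.0, -1.0]]
contact_force: [-0.1, 0.1, 1.5]
gripper_width: 0.685
```

```bash
python3 - <<'E'
from h import *
s=env.state();print(s['t'],s['position'],s['orientation'],s['qvel'])
snap('wrist','w1.png')
E
```

```text
1.25 [0.47517015 0.3657327  0.21535514] [[-9.83767819e-01  1.79442336e-01 -1.15177153e-03]
 [ 1.79441695e-01  9.83768403e-01  6.38727488e-04]
 [ 1.24769120e-03  4.21683711e-04 -9.99999133e-01]] [-0.01556972 -0.00289957 -0.00802272  0.00239582  0.00014384  0.0014646
  0.00220933]
```

View pics/w1.png

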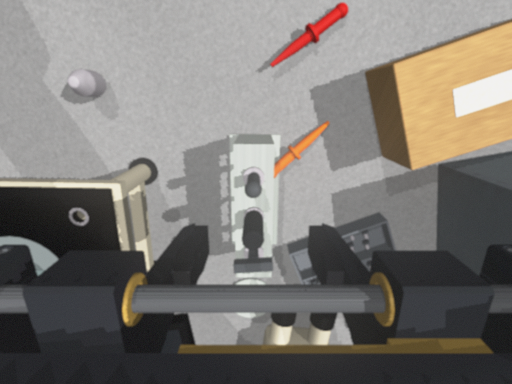

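```bash
python3 - <<'E'
from h import *
a=cv2.imread('pics/w1.png')
cv2.imwrite('pics/w1a.png',cv2.resize(a[125:275,215:315],None,fx=5,fy=5,interpolation=3)[:,:])
cv2.imwrite('pics/w1b.png',cv2.resize(a[170:260,30:150],None,fx=5,fy=5,interpolation=3))
E
```

```text
(no output)
```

View pics/w1a.png

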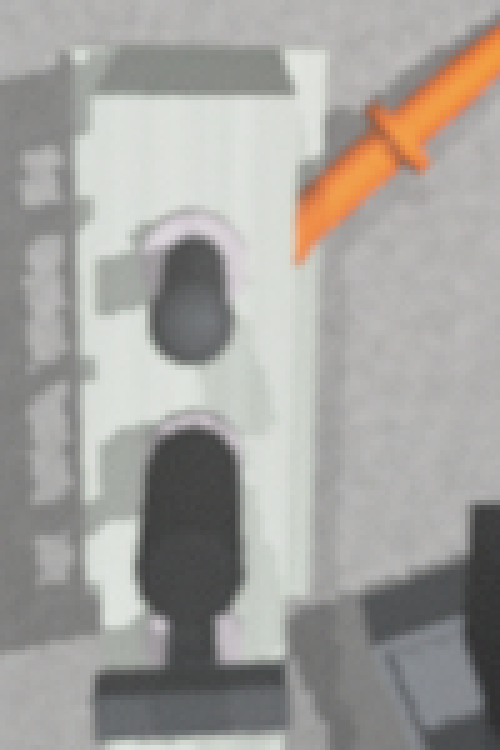

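View pics/w1b.png

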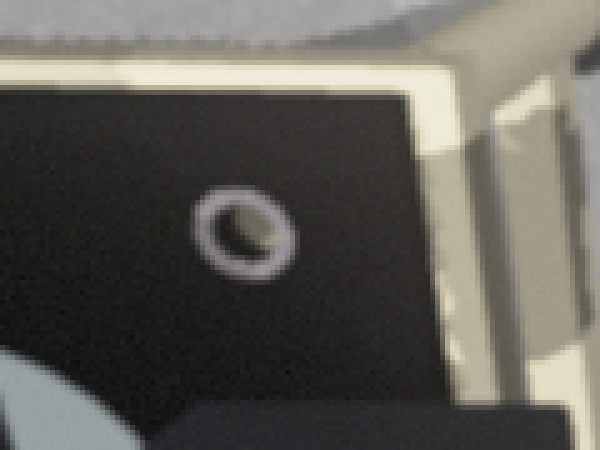

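```bash
python3 - <<'E'
from h import *
c=load('w1')
f=lambda x,y:(215+(x+.5)/5-.5,125+(y+.5)/5-.5)
print('ball',plane(c,*f(191,322),.134)); print('collar', plane(c,*f(193,260),.094), 'nut',plane(c,*f(191,575),.154))
g=lambda x,y:(30+(x+.5)/5-.5,170+(y+.5)/5-.5)
print('stagehole',plane(c,*g(245,232),.1185))
t=load('top0'); print('orange ball',plane(t,96,213,.105))
E
```

```text
ball [0.47723793 0.36134651 0.134     ]
collar [0.47596816 0.36133681 0.094     ] nut [0.52061976 0.35353384 0.154     ]
stagehole [0.47871294 0.17200318 0.1185    ]
orange ball [0.4330693  0.45467095 0.105     ]
```

Emit:
play_rows(
  increments="60 -4 -4 20 0 0 0; 60 -4 -4 60 0 0 0; 60 -4 -4 95 0 0 0; 60 -4 -4 110 0 0 0; 60 -4 -4 116 0 0 0; 60 -4 -4 116 0 0 0",
)

```text
t: 1.9
position: [0.4796, 0.3603, 0.0999]
orientation: [[-0.984, 0.18, -0.0], [0.18, 0.984, 0.0], [0.0, 0.0, -1.0]]
contact_force: [0.8, 1.2, 0.8]
gripper_width: 0.685
```

```bash
python3 - <<'E'
from h import *
s=env.state();print(s['t'],s['position'],s['contact_force'])
snap('wrist','w2.png')
E
```

```text
1.9 [0.47955729 0.36028604 0.09988139] [0.76463275 1.24693727 0.84890361]
```

View pics/w2.png

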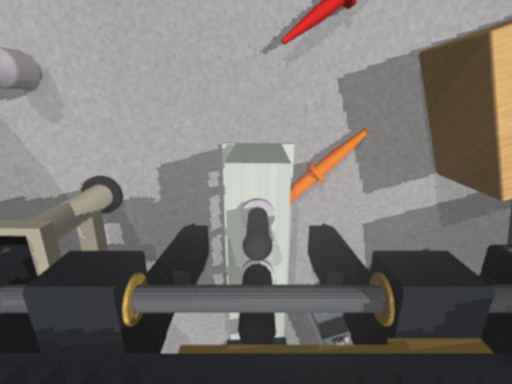

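Emit:
play_rows(
  increments="10 0 0 0 0 0 0; 10 0 0 0 0 0 0; 10 0 0 0 0 0 0; 10 0 0 0 0 0 0; 10 0 0 0 0 0 0; 10 0 0 0 0 0 0; 10 0 0 -10 0 0 0; 10 0 0 -20 0 0 0",
  force=45,
)

```text
t: 2.75
position: [0.4797, 0.3593, 0.1201]
orientation: [[-0.983, 0.182, -0.0], [0.182, 0.983, -0.0], [0.0, -0.001, -1.0]]
contact_force: [-1.1, -0.0, -1.5]
gripper_width: 0.161
```

Emit:
play_rows(
  increments="10 0 0 -40 0 0 0; 10 0 0 -75 0 0 0; 10 0 0 -95 0 0 0; 10 0 0 -98 0 0 0; 10 0 0 -98 0 0 0",
)

```text
t: 3.25
position: [0.4799, 0.3595, 0.2181]
orientation: [[-0.983, 0.182, 0.001], [0.182, 0.983, 0.001], [-0.001, 0.001, -1.0]]
contact_force: [-0.5, -0.4, -1.6]
gripper_width: 0.16
```

```bash
python3 - <<'E'
from h import *
s=env.state();print(s['t'],s['position'],s['contact_force'])
snap('wrist','w3.png');snap('scene','s3.png')
a=cv2.imread('pics/s3.png')
cv2.imwrite('pics/s3a.png',cv2.resize(a[80:280,250:450],None,fx=3,fy=3,interpolation=3))
E
```

```text
3.25 [0.47992488 0.35951732 0.21810699] [-0.48840857 -0.39722662 -1.63045893]
```

View pics/w3.png

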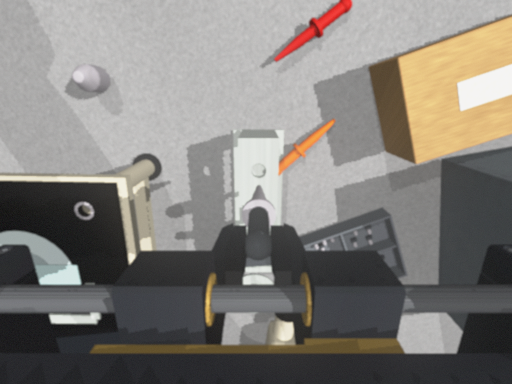

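View pics/s3a.png

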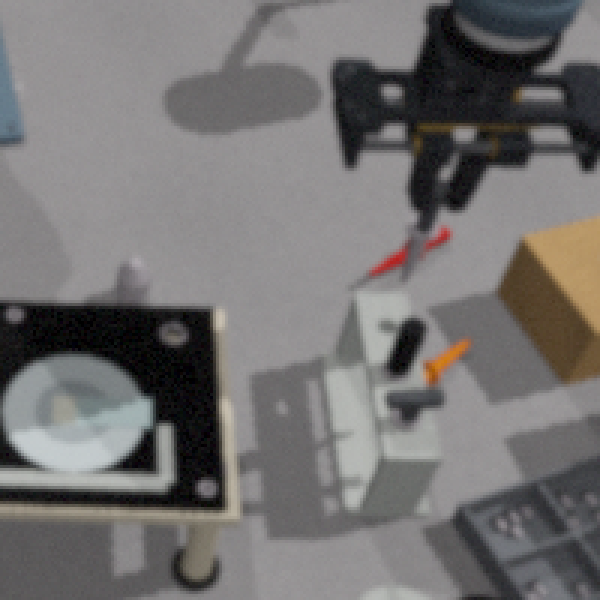

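Emit:
play_rows(
  increments="10 -8 -24 0 0 0 0; 10 -19 -54 0 0 0 0; 10 -32 -92 0 0 0 0; 10 -45 -130 0 0 0 0; 10 -57 -163 0 0 0 0; 10 -64 -180 0 0 0 0; 10 -65 -185 0 0 0 0; 10 -65 -185 0 0 0 0",
)

```text
t: 4.15
position: [0.5095, 0.1655, 0.2167]
orientation: [[-0.983, 0.182, -0.002], [0.182, 0.983, -0.001], [0.002, -0.001, -1.0]]
contact_force: [-0.1, -0.6, -0.2]
gripper_width: 0.166
```

```bash
python3 - <<'E'
from h import *
s=env.state();print(s['t'],s['position'],s['contact_force'],s['qvel'].round(3))
snap('wrist','w4.png')
a=cv2.imread('pics/w4.png')
cv2.imwrite('pics/w4a.png',cv2.resize(a[110:230,200:320],None,fx=5,fy=5,interpolation=3))
E
```

```text
4.15 [0.50952816 0.16547476 0.21669877] [-0.07885176 -0.55191491 -0.2365977 ] [-0.027  0.002 -0.028 -0.014 -0.005 -0.    -0.011]
```

View pics/w4a.png

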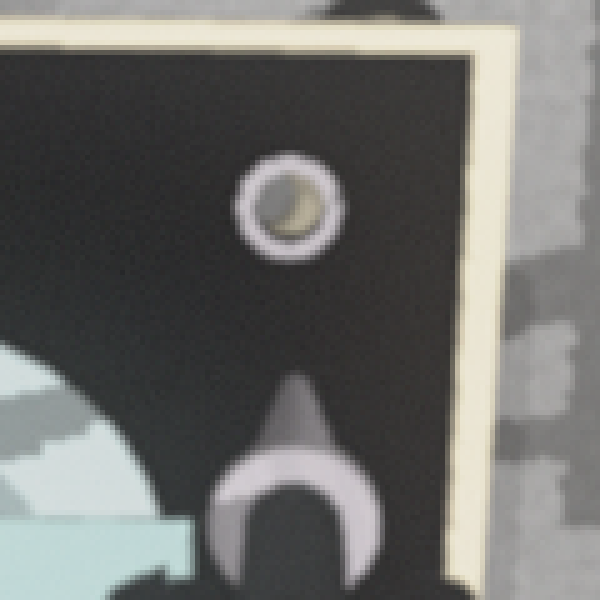

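```bash
python3 - <<'E'
from h import *
c=load('w4'); s=env.state(); p=s['position'];R=s['orientation']
f=lambda x,y:(200+(x+.5)/5-.5,110+(y+.5)/5-.5)
h=plane(c,*f(290,207),.1185); t=plane(c,*f(297,380),p[2]-.0699)
k=plane(c,*f(297,535),p[2]-.0099+.004)
for n,x in (('hole',h),('tip',t),('collar top',k)): print(n,x,'tool',(R.T@(x-p)).round(4))
ya=np.array([.196,.981,0]); 
for d in(.0045,.006): print(R.T@(h-ya*d-t))
for z in (.146,):
  pass
E
```

```text
hole [0.47882074 0.17177654 0.1185    ] tool [ 0.031  -0.0005  0.0984]
tip [0.50557959 0.16816963 0.14700423] tool [0.004  0.0008 0.0699]
collar top [0.5079998  0.1675114  0.21100423] tool [0.0016 0.0005 0.0059]
[ 0.02700071 -0.00578891  0.02854137]
[ 0.02702379 -0.00728931  0.02854159]
```

Emit:
play_rows(
  increments="10 14 -3 0 0 0 0; 10 27 -6 0 0 0 0; 10 27 -6 10 0 0 0; 10 27 -6 20 0 0 0; 10 27 -6 24 0 0 0; 10 27 -6 24 0 0 0",
)

```text
t: 4.8
position: [0.4823, 0.1648, 0.1924]
orientation: [[-0.983, 0.181, -0.002], [0.181, 0.983, -0.001], [0.002, -0.001, -1.0]]
contact_force: [0.0, -0.8, 0.1]
gripper_width: 0.163
```

```bash
python3 - <<'E'
from h import *
s=env.state();print(s['t'],s['position'],s['contact_force'],s['qvel'].round(3))
snap('wrist','w5.png');snap('scene','s5.png');snap('top','t5.png')
a=cv2.imread('pics/w5.png')
cv2.imwrite('pics/w5a.png',cv2.resize(a[130:230,200:310],None,fx=6,fy=6,interpolation=3))
a=cv2.imread('pics/s5.png')
cv2.imwrite('pics/s5a.png',cv2.resize(a[120:240,230:350],None,fx=5,fy=5,interpolation=3))
E
```

```text
4.8 [0.48226285 0.16476986 0.19244125] [ 0.01364051 -0.7528949   0.1344494 ] [ 0.003 -0.019  0.003 -0.011  0.003  0.009 -0.002]
```

View pics/w5a.png

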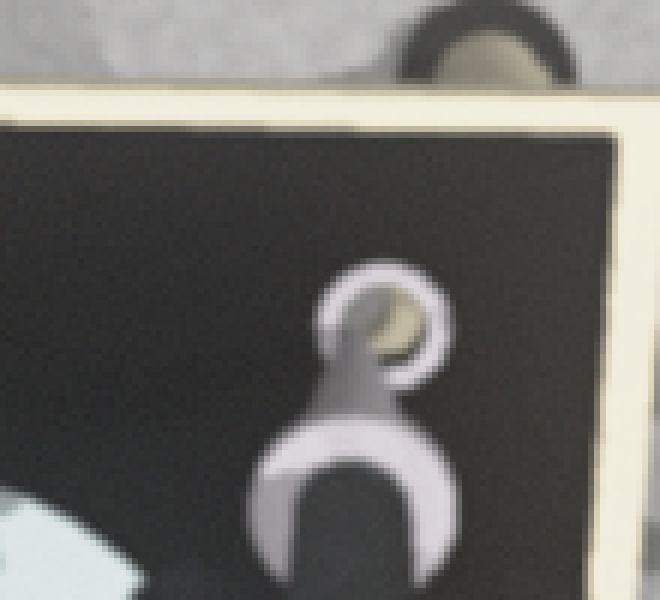

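View pics/s5a.png

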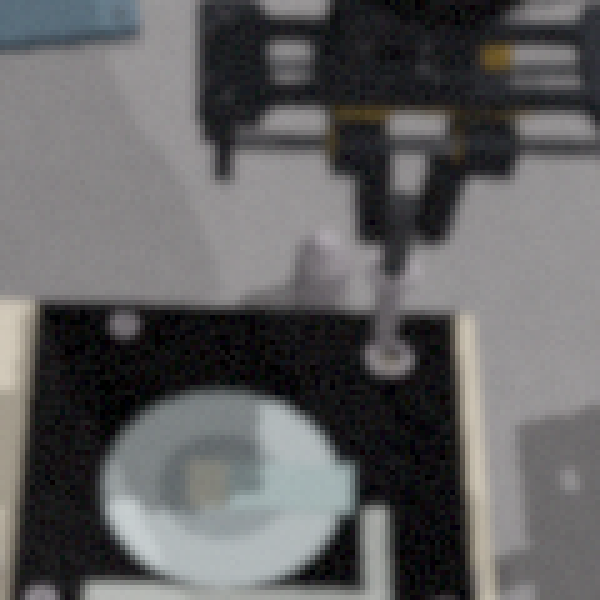

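```bash
python3 - <<'E'
from h import *
a=cv2.imread('pics/w5.png')[165:220,235:290]
b=cv2.imread('pics/s5.png')[165:200,290:325]
t=cv2.imread('pics/t5.png')[170:215,185:230]
f=lambda x:cv2.resize(cv2.convertScaleAbs(x,alpha=1.3),(390,390),interpolation=cv2.INTER_NEAREST)
cv2.imwrite('pics/z5.png',np.hstack([f(a),f(b)]))
p=env.state()['position']
for n,z in(('w5',0),('s5',0)):
  c=load(n)
  for X in [(.4806,.1714,.1185),(.4796,.16625,.1185),(.4796,.16625,.1225)]: print(n,proj(c,X))
E
```

```text
w5 [263.57711693 185.78822568]
w5 [257.9915984  185.73512728]
w5 [257.9889446  187.04478511]
s5 [307.71912333 191.27679823]
s5 [305.56571093 191.21876874]
s5 [305.7229345  190.20033969]
```

View pics/z5.png

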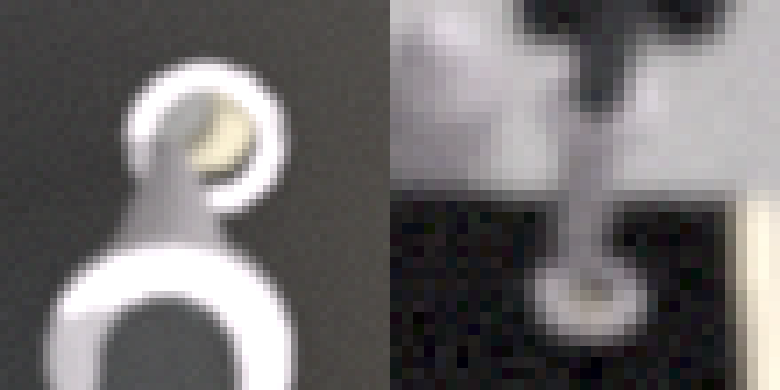

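Emit:
play_rows(
  increments="10 0 0 4 0 0 0; 10 0 0 8 0 0 0; 10 0 0 12 0 0 0; 10 0 0 16 0 0 0; 10 0 0 16 0 0 0",
)

```text
t: 5.45
position: [0.4822, 0.1649, 0.177]
orientation: [[-0.983, 0.181, -0.001], [0.181, 0.983, -0.0], [0.001, -0.0, -1.0]]
contact_force: [0.1, 0.9, -0.1]
gripper_width: 0.162
```

```bash
python3 - <<'E'
from h import *
s=env.state();print(s['t'],s['position'],s['contact_force'],s['wrist_torque'])
snap('wrist','w6.png')
a=cv2.imread('pics/w6.png')
cv2.imwrite('pics/w6a.png',cv2.resize(a[130:230,200:310],None,fx=6,fy=6,interpolation=3))
E
```

```text
5.45 [0.48215805 0.16488861 0.17702029] [ 0.05619649  0.93974462 -0.11742683] [ 0.25399453 -0.01374416 -0.05644568]
```

View pics/w6a.png

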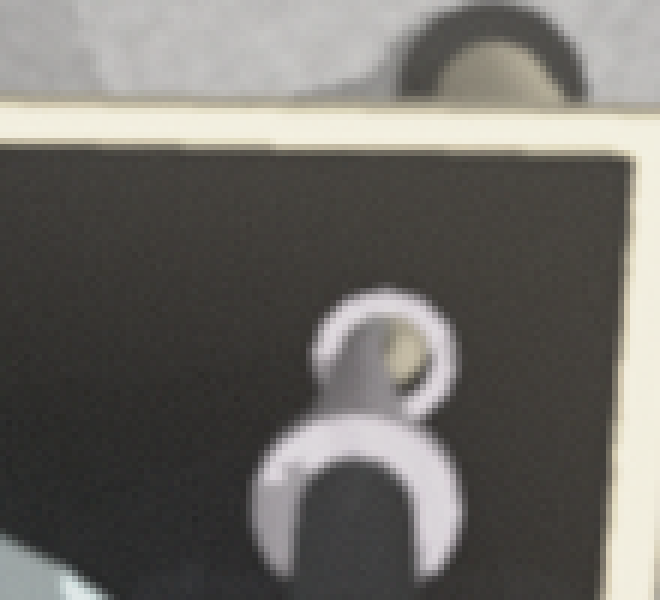

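Emit:
play_rows(
  increments="10 0 0 4 0 0 0; 10 0 0 7 0 0 0; 10 0 0 10 0 0 0; 10 0 0 12 0 0 0; 10 0 0 12 0 0 0",
)

```text
t: 6.0
position: [0.4825, 0.165, 0.1654]
orientation: [[-0.983, 0.181, -0.0], [0.181, 0.983, 0.0], [0.0, 0.0, -1.0]]
contact_force: [-0.0, 1.4, -1.3]
gripper_width: 0.161
```

```bash
python3 - <<'E'
from h import *
s=env.state();print(s['t'],s['position'],s['contact_force'],s['wrist_torque'])
snap('wrist','w7.png')
a=cv2.imread('pics/w7.png')
cv2.imwrite('pics/w7a.png',cv2.resize(a[130:230,200:310],None,fx=6,fy=6,interpolation=3))
E
```

```text
6.0 [0.48248285 0.16495299 0.16541702] [-8.96964945e-04  1.42891747e+00 -1.27667357e+00] [ 0.63518092 -0.04991854 -0.05669232]
```

View pics/w7a.png

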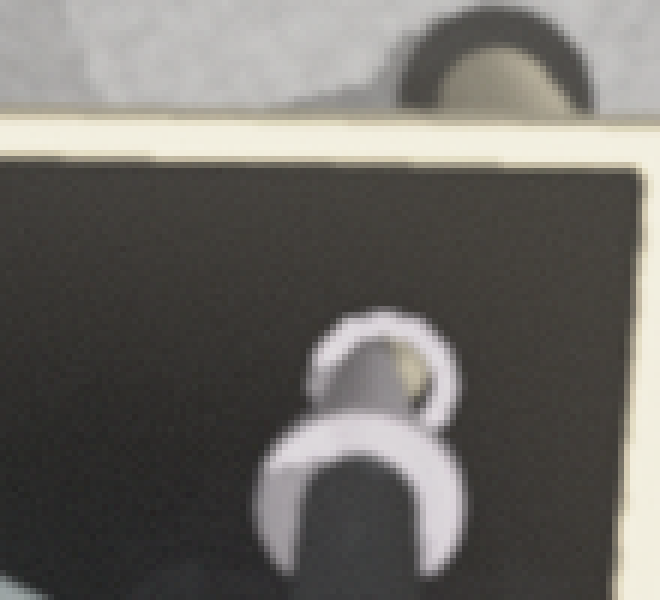

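Emit:
play_rows(
  increments="10 0 0 3 0 0 0; 10 0 0 6 0 0 0; 10 0 0 9 0 0 0; 10 0 0 12 0 0 0; 10 0 0 12 0 0 0",
)

```text
t: 6.55
position: [0.4821, 0.1646, 0.153]
orientation: [[-0.983, 0.182, -0.001], [0.182, 0.983, -0.0], [0.001, -0.001, -1.0]]
contact_force: [-0.3, 2.5, -1.1]
gripper_width: 0.163
```

Emit:
play_rows(
  increments="10 0 0 2 0 0 0; 10 0 0 4 0 0 0; 10 0 0 6 0 0 0; 10 0 0 8 0 0 0; 10 0 0 8 0 0 0",
)

```text
t: 7.05
position: [0.4822, 0.1645, 0.1452]
orientation: [[-0.983, 0.182, -0.001], [0.182, 0.983, -0.0], [0.001, -0.001, -1.0]]
contact_force: [-0.3, 0.1, -0.4]
gripper_width: 0.16
```

```bash
python3 - <<'E'
from h import *
s=env.state();print(s['t'],s['position'],s['contact_force'],s['wrist_torque'])
snap('wrist','w8.png')
a=cv2.imread('pics/w8.png')
cv2.imwrite('pics/w8a.png',cv2.resize(a[130:260,190:320],None,fx=4.5,fy=4.5,interpolation=3))
E
```

```text
7.05 [0.48219085 0.16450735 0.14521014] [-0.3016968   0.08262828 -0.42116846] [ 0.20857409  0.03216273 -0.04450737]
```

View pics/w8a.png

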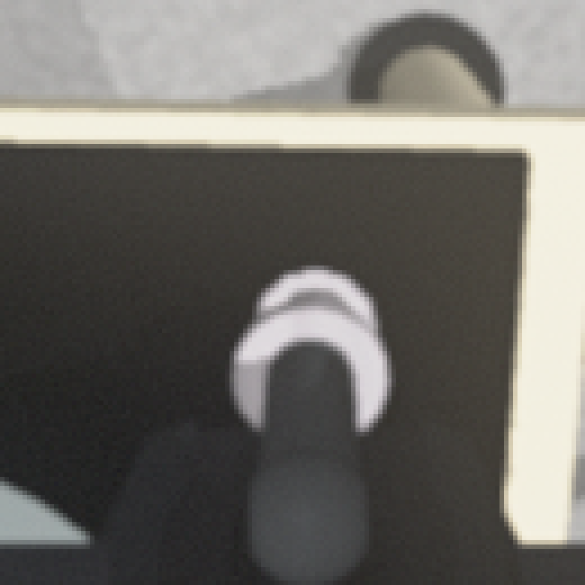

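Emit:
play_rows(
  increments="10 0 0 3 0 0 0; 10 0 0 6 0 0 0; 10 0 0 9 0 0 0; 10 0 0 12 0 0 0; 10 0 0 14 0 0 0; 10 0 0 14 0 0 0",
)

```text
t: 7.7
position: [0.4821, 0.1646, 0.1311]
orientation: [[-0.983, 0.182, -0.001], [0.182, 0.983, -0.0], [0.001, -0.0, -1.0]]
contact_force: [-0.9, 0.8, -1.6]
gripper_width: 0.154
```

Emit:
play_rows(
  increments="10 0 0 1 0 0 0; 10 0 0 2 0 0 0; 10 0 0 3 0 0 0; 10 0 0 3.5 0 0 0; 10 0 0 3.5 0 0 0",
)

```text
t: 8.2
position: [0.4825, 0.1648, 0.1283]
orientation: [[-0.983, 0.182, 0.0], [0.182, 0.983, 0.0], [-0.0, 0.0, -1.0]]
contact_force: [-2.3, -0.5, 5.8]
gripper_width: 0.162
```

```bash
python3 - <<'E'
from h import *
s=env.state();print(s['t'],s['position'],s['contact_force'],s['wrist_torque'])
snap('wrist','w9.png')
a=cv2.imread('pics/w9.png')
cv2.imwrite('pics/w9a.png',cv2.resize(a[130:260,190:320],None,fx=4.5,fy=4.5,interpolation=3))
E
```

```text
8.2 [0.48253973 0.16475848 0.12832586] [-2.33298382 -0.512087    5.84547333] [-0.14786891  0.38387744  0.00386299]
```

View pics/w9a.png

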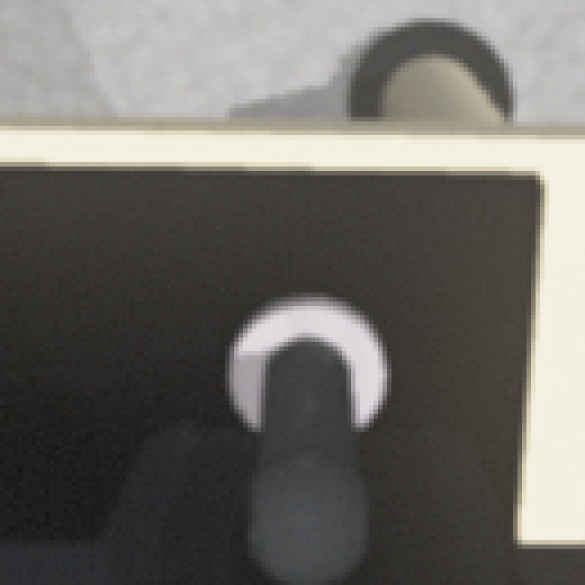

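Emit:
play_rows(
  increments="10 0 0 1.5 0 0 0; 10 0 0 3 0 0 0; 10 0 0 3 0 0 0; 10 0 0 3 0 0 0",
)

```text
t: 8.65
position: [0.4838, 0.1653, 0.128]
orientation: [[-0.983, 0.182, 0.003], [0.182, 0.983, 0.002], [-0.002, 0.002, -1.0]]
contact_force: [-8.5, -2.2, 29.3]
gripper_width: 0.16
```

Emit:
play_rows(
  increments="10 0 0 -3 0 0 0; 10 0 0 -3 0 0 0; 50 0 0 -3 0 0 0; 50 0 0 -3 0 0 0; 50 0 0 -3 0 0 0; 50 0 0 -3 0 0 0; 50 0 0 -30 0 0 0; 50 0 0 -70 0 0 0",
)

```text
t: 9.45
position: [0.4808, 0.164, 0.194]
orientation: [[-0.983, 0.182, -0.005], [0.182, 0.983, -0.002], [0.004, -0.003, -1.0]]
contact_force: [0.9, -0.2, 0.1]
gripper_width: 0.565
```

Emit:
play_rows(
  increments="50 -10 0 -20 0 0 0; 50 -30 0 -20 0 0 0; 50 -30 0 -20 0 0 0",
)

```text
t: 9.75
position: [0.5143, 0.1587, 0.2159]
orientation: [[-0.983, 0.183, 0.003], [0.183, 0.983, 0.0], [-0.003, 0.001, -1.0]]
contact_force: [0.2, 0.9, -0.4]
gripper_width: 0.567
```

```bash
python3 - <<'E'
from h import *
s=env.state();print(s['t'],s['position'],s['contact_force'],s['wrist_torque'])
snap('wrist','w10.png');snap('scene','s10.png');snap('top','t10.png')
a=cv2.imread('pics/w10.png')[100:250,170:370]
b=cv2.imread('pics/s10.png')[150:270,190:350]
cv2.imwrite('pics/z10.png',np.vstack([cv2.resize(a,(400,300)),cv2.resize(b,(400,300))]))
E
```

```text
9.75 [0.51428144 0.15870031 0.21589413] [ 0.15166471  0.88388976 -0.37248844] [ 0.00206161 -0.00565733  0.00411359]
```

View pics/z10.png

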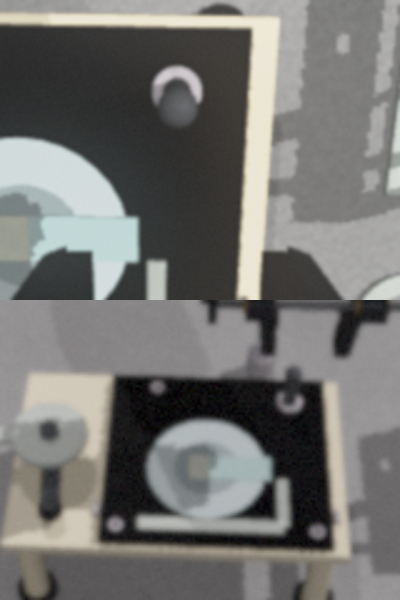

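```bash
python3 - <<'E'
from h import *
s=env.state();print(s['joint_pos'].round(3))
a=cv2.imread('pics/t10.png')[130:230,180:360]
cv2.imwrite('pics/t10a.png',cv2.resize(a,None,fx=4.4,fy=4.4,interpolation=3))
E
```

```text
[-0.478  0.343  0.115  1.849 -0.047  0.954  1.046]
```

View pics/t10a.png

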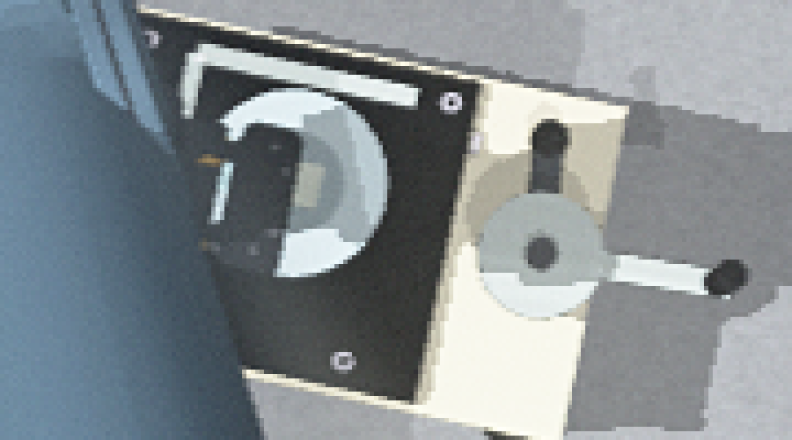

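Emit:
play_rows(
  increments="50 0 -20 -5 0 0 8; 50 -3 -55 -10 0 0 16; 50 -6 -95 -15 0 0 24; 50 -10 -135 -15 0 0 32; 50 -14 -175 -15 0 0 40; 50 -18 -215 -15 0 0 48; 50 -22 -255 -15 0 0 56; 50 -25 -290 -15 0 0 64",
)

```text
t: 10.7
position: [0.4826, -0.1317, 0.2297]
orientation: [[-0.262, 0.965, -0.001], [0.965, 0.262, 0.0], [0.001, -0.001, -1.0]]
contact_force: [0.5, 0.3, -1.1]
gripper_width: 0.567
```

```bash
python3 - <<'E'
from h import *
s=env.state();print(s['joint_pos'].round(3)); print(s['position'],s['orientation'].round(4))
R=s['orientation'];print(R.T@(np.array([.483,-.167,.23])-s['position']))
a=np.degrees(np.arctan2(R[1,1],R[0,1]));print(a)
E
```

```text
[-0.205  0.279  0.459  1.933 -0.149  0.963  0.589]
[ 0.48257607 -0.13174559  0.22967874] [[-2.621e-01  9.651e-01 -1.100e-03]
 [ 9.651e-01  2.621e-01  4.000e-04]
 [ 7.000e-04 -1.000e-03 -1.000e+00]]
[-0.03413326 -0.00882973 -0.00033572]
15.191919557517654
```

Emit:
play_rows(
  increments="50 -12 -3 0 0 0 8; 50 -24 -6 0 0 0 16; 50 -34 -9 0 0 0 24; 50 -34 -9 0 0 0 27; 50 -34 -9 0 0 0 27; 50 -34 -9 0 0 0 27",
)

```text
t: 11.3
position: [0.4839, -0.1648, 0.2297]
orientation: [[0.196, 0.981, -0.001], [0.981, -0.196, 0.001], [0.0, -0.001, -1.0]]
contact_force: [-0.4, -0.1, -0.6]
gripper_width: 0.566
```

```bash
python3 - <<'E'
from h import *
s=env.state();print(s['t'],s['joint_pos'].round(3)); print(s['position'],s['orientation'].round(4))
snap('wrist','w11.png');snap('top','t11.png');snap('scene','s11.png')
E
```

```text
11.3 [-0.217  0.311  0.56   1.912 -0.198  0.974  0.237]
[ 0.48389882 -0.16479938  0.22969904] [[ 1.963e-01  9.805e-01 -1.000e-03]
 [ 9.805e-01 -1.963e-01  6.000e-04]
 [ 4.000e-04 -1.100e-03 -1.000e+00]]
```

View pics/w11.png

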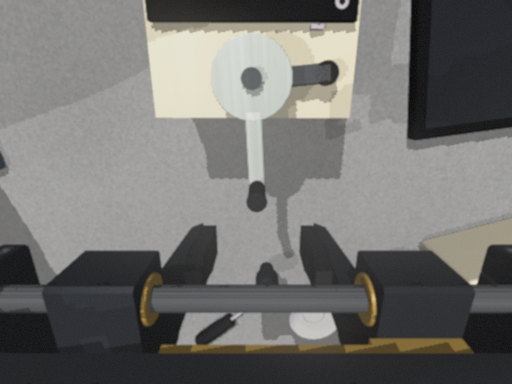

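View pics/s11.png

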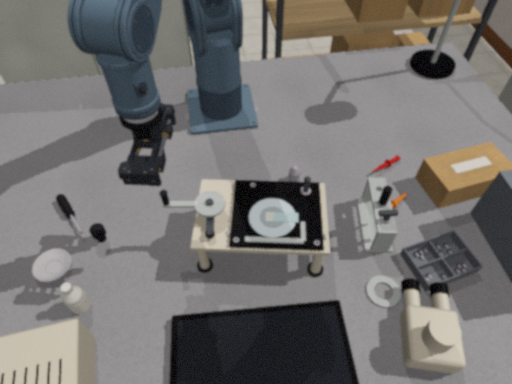

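```bash
python3 - <<'E'
from h import *
c=load('w11');s=env.state();R=s['orientation'];p=s['position']
a=cv2.imread('pics/w11.png')
cv2.imwrite('pics/w11a.png',cv2.resize(a[20:220,200:350],None,fx=4,fy=4,interpolation=3)[:, :])
k=plane(c,257,201,.186);x=plane(c,251.5,77,.146);
print(k,R.T@(k-p)); print(x,np.linalg.norm((k-x)[:2]))
t=load('top0'); 
E
```

```text
[ 0.48273994 -0.16474378  0.186     ] [ 4.68404371e-05 -1.51980474e-03  4.39939979e-02]
[ 0.49746054 -0.06634029  0.146     ] 0.09949845188624225
```

View pics/w11a.png

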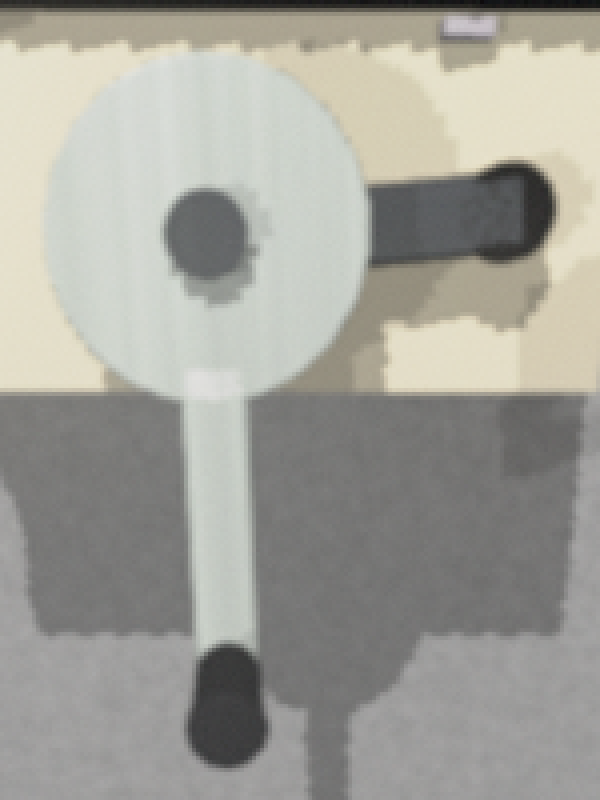

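Emit:
play_rows(
  increments="50 -1 -1 20 0 0 0; 50 -1 -1 50 0 0 0; 50 -1 -1 70 0 0 0; 50 -1 -1 76 0 0 0; 50 -1 -1 76 0 0 0; 10 -1 -1 76 0 0 0; 10 -1 -1 76 0 0 0; 10 -1 -1 76 0 0 0",
  force=20,
)

```text
t: 12.25
position: [0.4838, -0.1665, 0.155]
orientation: [[0.199, 0.98, 0.002], [0.98, -0.199, -0.0], [0.0, 0.002, -1.0]]
contact_force: [0.4, 0.2, -0.5]
gripper_width: 0.324
```

Emit:
play_rows(
  increments="10 0 0 0 0 0 0; 10 0 0 0 0 0 0; 10 0 0 0 0 0 0",
)

```text
t: 12.55
position: [0.4834, -0.1664, 0.1544]
orientation: [[0.199, 0.98, 0.0], [0.98, -0.199, 0.0], [0.0, 0.0, -1.0]]
contact_force: [-0.3, -0.4, 2.7]
gripper_width: 0.186
```

```bash
cat > arc.py <<'E'
from h import *
import sys
s=env.state();R=s['orientation'];p=s['position'];C=np.array([.4975,-.0675])
r=p[:2]-C; th=np.arctan2(r[1],r[0]); print('t',s['t'],'theta',round(th%(2*np.pi),4),'r',np.hypot(*r).round(4),'z',p[2].round(4),'F',s['contact_force'].round(1))
for d in map(float,sys.argv[1:]):
    q=C+.0995*np.array([np.cos(th+d),np.sin(th+d)])
    v=R.T@np.array([*(q-p[:2]),0]); print(d,(v[:2]*1000).round(1))
E
python3 arc.py -.08 -.16 -.24 -.32 -.4 -.48
```

```text
t 12.55 theta 4.5707 r 0.0999 z 0.1544 F [-0.3 -0.4  2.7]
-0.08 [ 0.3 -8. ]
-0.16 [  0.8 -15.9]
-0.24 [  1.9 -23.8]
-0.32 [  3.6 -31.6]
-0.4 [  6.  -39.2]
-0.48 [  9.  -46.5]
```

Emit:
play_rows(
  increments="12 0 -8 0 0 0 0; 12 1 -16 0 0 0 0; 12 2 -24 0 0 0 0; 12 3.6 -31.6 0 0 0 0; 12 4.5 -35 0 0 0 0; 12 4.5 -35 0 0 0 0",
)

```text
t: 13.15
position: [0.4486, -0.1546, 0.1543]
orientation: [[0.199, 0.98, -0.001], [0.98, -0.199, 0.001], [0.0, -0.001, -1.0]]
contact_force: [-1.8, -1.5, 5.7]
gripper_width: 0.189
```

```bash
python3 arc.py -.05 -.1 -.15 -.2
```

```text
t 13.15 theta 4.2005 r 0.0999 z 0.1543 F [-1.8 -1.5  5.7]
-0.05 [ 2.1 -4.6]
-0.1 [ 3.9 -9.2]
-0.15 [  6.  -13.7]
-0.2 [  8.4 -18.1]
```

Emit:
play_rows(
  increments="12 2 -4.6 0 0 0 0; 12 4 -9.2 0 0 0 0; 12 4 -9.2 0 0 0 0",
)

```text
t: 13.45
position: [0.4403, -0.1494, 0.1543]
orientation: [[0.199, 0.98, -0.001], [0.98, -0.199, -0.0], [-0.0, -0.001, -1.0]]
contact_force: [-1.5, -3.3, 7.3]
gripper_width: 0.186
```

```bash
python3 arc.py -.05 -.1 -.15 -.2
```

```text
t 13.45 theta 4.1025 r 0.0999 z 0.1543 F [-1.5 -3.3  7.3]
-0.05 [ 2.5 -4.3]
-0.1 [ 4.8 -8.8]
-0.15 [  7.3 -13. ]
-0.2 [ 10.1 -17.2]
```

Emit:
play_rows(
  increments="12 2.5 -4.3 0 0 0 0; 12 4.8 -8.8 0 0 0 0; 12 4.8 -8.8 0 0 0 0",
)

```text
t: 13.75
position: [0.432, -0.143, 0.1542]
orientation: [[0.199, 0.98, -0.002], [0.98, -0.199, 0.0], [-0.0, -0.002, -1.0]]
contact_force: [-3.2, -4.0, 9.8]
gripper_width: 0.191
```

```bash
python3 arc.py -.05 -.1 -.15 -.2
```

```text
t 13.75 theta 3.9978 r 0.0999 z 0.1542 F [-3.2 -4.   9.8]
-0.05 [ 2.9 -4.1]
-0.1 [ 5.7 -8.2]
-0.15 [  8.6 -12.2]
-0.2 [ 11.8 -16. ]
```

Emit:
play_rows(
  increments="12 2.9 -4.1 0 0 0 0; 12 5.7 -8.2 0 0 0 0; 12 5.7 -8.2 0 0 0 0",
)

```text
t: 14.05
position: [0.4249, -0.1361, 0.1542]
orientation: [[0.199, 0.98, -0.002], [0.98, -0.199, -0.0], [-0.001, -0.002, -1.0]]
contact_force: [-4.8, -3.9, 9.5]
gripper_width: 0.187
```

```bash
python3 arc.py -.05 -.1 -.15 -.2
```

```text
t 14.05 theta 3.8984 r 0.0999 z 0.1542 F [-4.8 -3.9  9.5]
-0.05 [ 3.3 -3.8]
-0.1 [ 6.4 -7.6]
-0.15 [  9.8 -11.3]
-0.2 [ 13.3 -14.8]
```

```bash
sed -i 's/C=np.array(\[.4975,-.0675\])/C=np.array([.4967,-.0683])/' arc.py;  python3 arc.py -.03 -.06 -.1 -.15
```

```text
t 14.05 theta 3.8981 r 0.0987 z 0.1542 F [-4.8 -3.9  9.5]
-0.03 [ 1.1 -2.9]
-0.06 [ 3.  -5.2]
-0.1 [ 5.5 -8.3]
-0.15 [  8.8 -12. ]
```

Emit:
play_rows(
  increments="12 1.1 -2.9 0 0 0 0; 12 3 -5.2 0 0 0 0; 12 5.5 -8.3 0 0 0 0; 12 5.5 -8.3 0 0 0 0",
)

```text
t: 14.45
position: [0.4246, -0.1336, 0.1554]
orientation: [[0.201, 0.98, 0.012], [0.98, -0.201, -0.009], [-0.006, 0.013, -1.0]]
contact_force: [13.6, -18.7, -11.8]
gripper_width: 0.19
```

```bash
python3 arc.py -.03 -.06 -.1 -.15; python3 -c "
from h import *
snap('top','t12.png');snap('scene','s12.png');snap('wrist','w12.png')
a=cv2.imread('pics/s12.png');cv2.imwrite('pics/s12a.png',cv2.resize(a[90:260,110:280],None,fx=3.5,fy=3.5,interpolation=3))"
```

```text
t 14.45 theta 3.8775 r 0.0973 z 0.1554 F [ 13.6 -18.7 -11.8]
-0.03 [ 0.  -3.7]
-0.06 [ 1.9 -6. ]
-0.1 [ 4.5 -9. ]
-0.15 [  7.9 -12.6]
```

View pics/s12a.png

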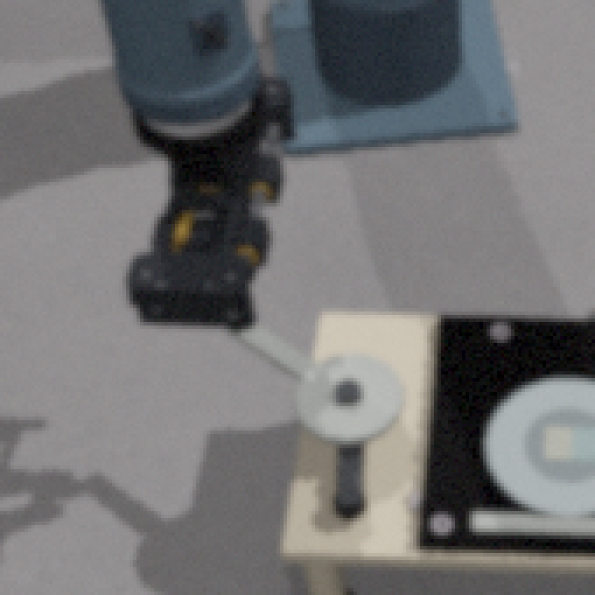

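View pics/w12.png

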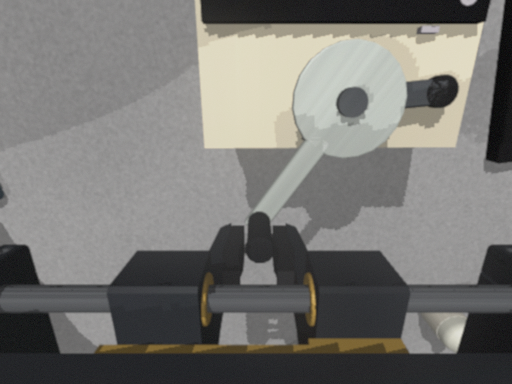

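```bash
cat > arc2.py <<'E'
from h import *
import sys
# args: cmd x y (mm) or 0 0 -> measured ; then absolute lever angles
s=env.state();R=s['orientation'];p=s['position'].copy();C=np.array([.4978,-.0677]); th0=3.885
r=p[:2]-C; th=np.arctan2(r[1],r[0])%(2*np.pi)
F=s['contact_force']; ta=np.array([-np.sin(th),np.cos(th)])
print('t',s['t'],'lever',round(th-th0,4),'r',np.hypot(*r).round(4),'Ftan',(F[:2]@ta).round(1),'Frad',(F[:2]@r/.1).round(1),'Fz',F[2].round(1))
if float(sys.argv[1]): p[:2]=[float(sys.argv[1]),float(sys.argv[2])]; R=np.array([[.199,.98,0],[.98,-.199,0],[0,0,-1]])
out=[]
for d in map(float,sys.argv[3:]):
    q=C+.0995*np.array([np.cos(th0+d),np.sin(th0+d)])
    v=R.T@np.array([*(q-p[:2]),0]); print(d,(v[:2]*1000).round(1))
E
python3 arc2.py .418 -.129 .03 .1 .17 .24 .31 .38 .45 .52
```

```text
t 14.6 lever -0.0103 r 0.0985 Ftan 21.7 Frad 1.4 Fz -10.9
0.03 [-6.3 10.1]
0.1 [-10.  16.]
0.17 [-13.3  22.1]
0.24 [-16.2  28.4]
0.31 [-18.6  35. ]
0.38 [-20.5  41.7]
0.45 [-22.   48.5]
0.52 [-23.   55.4]
```

Emit:
play_rows(
  increments="12 -6 10 0 0 0 0; 12 -10 16 0 0 0 0; 12 -13.3 22 0 0 0 0; 12 -16 28.5 0 0 0 0; 12 -18.6 35 0 0 0 0; 12 -20.5 41.7 0 0 0 0; 12 -22 48.5 0 0 0 0; 12 -23 55.4 0 0 0 0",
)

```text
t: 15.4
position: [0.4682, -0.1615, 0.1542]
orientation: [[0.199, 0.98, -0.003], [0.98, -0.199, 0.002], [0.001, -0.003, -1.0]]
contact_force: [-3.6, 0.3, 10.4]
gripper_width: 0.187
```

```bash
python3 arc2.py 0 0 .55 .62 .69 .76 .83 .9 .97 1.04
```

```text
t 15.4 lever 0.5217 r 0.0984 Ftan -3.5 Frad 0.7 Fz 10.4
0.55 [-1.4  2.7]
0.62 [-1.7  9.6]
0.69 [-1.5 16.6]
0.76 [-0.8 23.5]
0.83 [ 0.4 30.4]
0.9 [ 2.  37.2]
0.97 [ 4.1 43.8]
1.04 [ 6.7 50.3]
```

Emit:
play_rows(
  increments="12 -1 2.7 0 0 0 0; 12 -1.5 9.6 0 0 0 0; 12 -1.5 16.6 0 0 0 0; 12 -0.8 23.5 0 0 0 0; 12 0.4 30.4 0 0 0 0; 12 2 37 0 0 0 0; 12 4 44 0 0 0 0; 12 6.7 50.3 0 0 0 0",
)

```text
t: 16.2
position: [0.5189, -0.1637, 0.1542]
orientation: [[0.198, 0.98, -0.003], [0.98, -0.198, 0.003], [0.002, -0.004, -1.0]]
contact_force: [-3.6, 2.6, 11.1]
gripper_width: 0.186
```

```bash
python3 arc2.py 0 0 1.08 1.12 1.16 1.19
```

```text
t 16.2 lever 1.0432 r 0.0983 Ftan -2.9 Frad -3.3 Fz 11.1
1.08 [0.5 3.8]
1.12 [2.3 7.3]
1.16 [ 4.2 10.8]
1.19 [ 5.8 13.4]
```

Emit:
play_rows(
  increments="12 1 3.8 0 0 0 0; 12 2.5 7.3 0 0 0 0; 12 4.2 10.8 0 0 0 0; 12 4.5 11.3 0 0 0 0",
)

```text
t: 16.6
position: [0.5308, -0.1605, 0.1541]
orientation: [[0.197, 0.98, -0.004], [0.98, -0.197, 0.004], [0.004, -0.005, -1.0]]
contact_force: [-5.0, 4.5, 12.2]
gripper_width: 0.188
```

```bash
python3 arc2.py 0 0 1.1 1.03 .96 .89 .82 .75 .68 .61; python3 -c "
from h import *
snap('scene','s13.png');snap('wrist','w13.png')
a=cv2.imread('pics/s13.png');cv2.imwrite('pics/s13a.png',cv2.resize(a[120:280,130:350],None,fx=3.5,fy=3.5,interpolation=3))"
```

```text
t 16.6 lever 1.1686 r 0.0985 Ftan -3.2 Frad -5.8 Fz 12.2
1.1 [-4.2 -5.4]
1.03 [ -7.1 -11.8]
0.96 [ -9.6 -18.3]
0.89 [-11.6 -24.9]
0.82 [-13.2 -31.7]
0.75 [-14.3 -38.6]
0.68 [-14.9 -45.5]
0.61 [-15.  -52.5]
```

View pics/s13a.png

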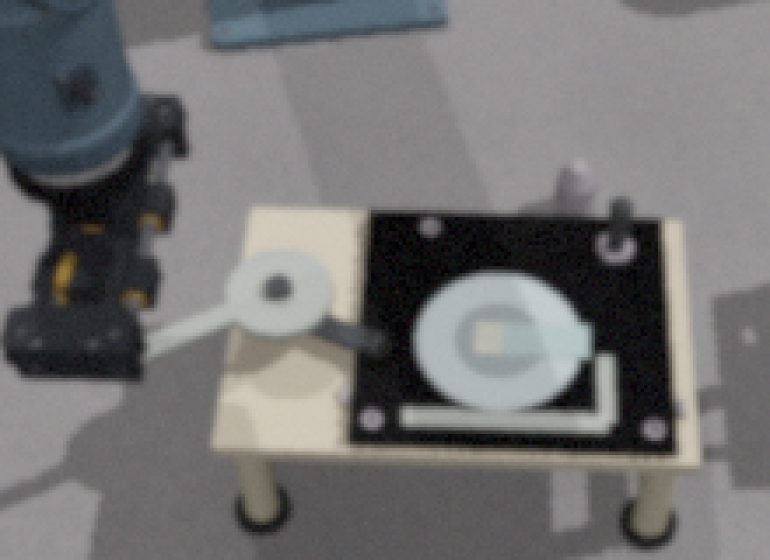

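View pics/w13.png

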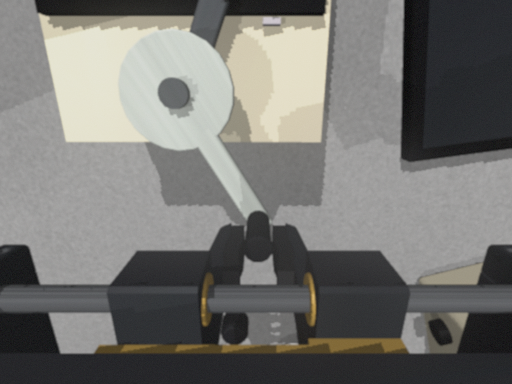

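Emit:
play_rows(
  increments="12 -4 -5.4 0 0 0 0; 12 -7 -11.8 0 0 0 0; 12 -9.5 -18 0 0 0 0; 12 -11.5 -25 0 0 0 0; 12 -13 -32 0 0 0 0; 12 -14 -38.6 0 0 0 0; 12 -14.8 -45.5 0 0 0 0; 12 -15 -52.5 0 0 0 0",
)

```text
t: 17.5
position: [0.4786, -0.1644, 0.1544]
orientation: [[0.196, 0.981, 0.001], [0.981, -0.196, 0.004], [0.004, 0.001, -1.0]]
contact_force: [4.2, 7.3, 5.5]
gripper_width: 0.188
```

```bash
python3 arc2.py 0 0 .55 .48 .41 .34 .27 .2 .15 .1
```

```text
t 17.5 lever 0.6311 r 0.0986 Ftan 2.7 Frad -7.8 Fz 5.5
0.55 [-0.6 -8.1]
0.48 [  0.2 -15. ]
0.41 [  1.5 -21.8]
0.34 [  3.2 -28.6]
0.27 [  5.5 -35.2]
0.2 [  8.1 -41.6]
0.15 [ 10.3 -46.1]
0.1 [ 12.7 -50.4]
```

Emit:
play_rows(
  increments="12 0 -8 0 0 0 0; 12 1 -15 0 0 0 0; 12 2 -22 0 0 0 0; 12 4 -28.6 0 0 0 0; 12 6 -35 0 0 0 0; 12 8.5 -41.6 0 0 0 0; 12 10.5 -46 0 0 0 0; 12 13 -50.4 0 0 0 0",
)

```text
t: 18.3
position: [0.4323, -0.1422, 0.1545]
orientation: [[0.196, 0.981, 0.002], [0.981, -0.196, 0.003], [0.003, 0.002, -1.0]]
contact_force: [4.8, 4.8, 3.9]
gripper_width: 0.19
```

```bash
python3 arc2.py 0 0 .16 .23 .3 .37 .44 .5 .56 .62;python3 -c "
from h import *
snap('scene','s14.png')
a=cv2.imread('pics/s14.png');cv2.imwrite('pics/s14a.png',cv2.resize(a[120:280,130:350],None,fx=3.5,fy=3.5,interpolation=3))"
```

```text
t 18.3 lever 0.1062 r 0.0992 Ftan 0.5 Frad -6.7 Fz 3.9
0.16 [-2.8  4.5]
0.23 [-5.8 10.9]
0.3 [-8.2 17.4]
0.37 [-10.3  24. ]
0.44 [-11.8  30.8]
0.5 [-12.8  36.7]
0.56 [-13.4  42.7]
0.62 [-13.6  48.6]
```

View pics/s14a.png

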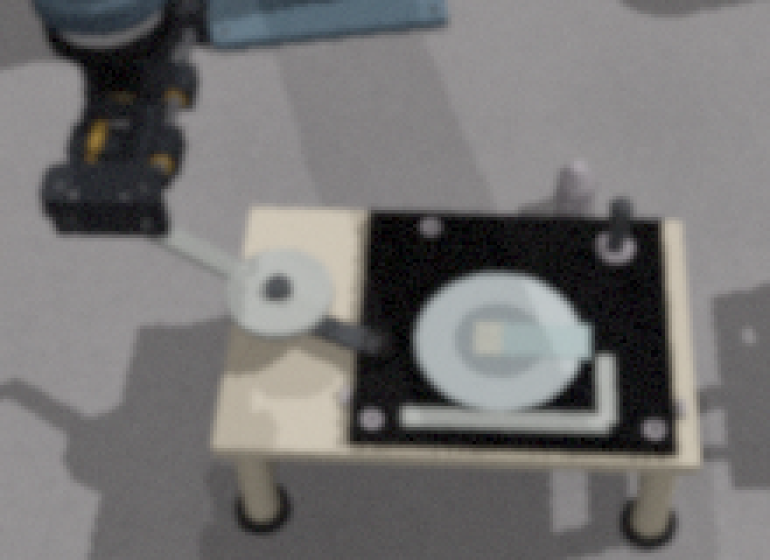

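Finger stayed; second stroke.

Emit:
play_rows(
  increments="12 -2.5 4.5 0 0 0 0; 12 -5.3 11 0 0 0 0; 12 -7.8 17.4 0 0 0 0; 12 -9.8 24 0 0 0 0; 12 -11.5 31 0 0 0 0; 12 -12.5 36.7 0 0 0 0; 12 -12.5 36.7 0 0 0 0",
)

```text
t: 19.05
position: [0.465, -0.1609, 0.1542]
orientation: [[0.196, 0.981, -0.001], [0.981, -0.196, 0.005], [0.004, -0.001, -1.0]]
contact_force: [0.2, 7.6, 9.8]
gripper_width: 0.185
```

```bash
python3 arc2.py 0 0 .56 .62 .66 .7 .74 .78 
```

```text
t 19.05 lever 0.4895 r 0.0988 Ftan -2.4 Frad -7.1 Fz 9.8
0.56 [-1.4  6.9]
0.62 [-1.7 12.8]
0.66 [-1.6 16.8]
0.7 [-1.4 20.8]
0.74 [-1.1 24.8]
0.78 [-0.5 28.7]
```

Emit:
play_rows(
  increments="12 0 4 0 0 0 0; 12 0 8 0 0 0 0; 12 0 12 0 0 0 0; 12 0 12 0 0 0 0",
)

```text
t: 19.45
position: [0.476, -0.1638, 0.1542]
orientation: [[0.197, 0.98, -0.002], [0.98, -0.197, 0.004], [0.004, -0.002, -1.0]]
contact_force: [-1.4, 6.5, 9.7]
gripper_width: 0.187
```

```bash
python3 arc2.py 0 0 .66 .7 .74 .78 .85
```

```text
t 19.45 lever 0.6049 r 0.0986 Ftan -2.8 Frad -5.9 Fz 9.7
0.66 [-0.9  5.5]
0.7 [-0.7  9.4]
0.74 [-0.4 13.4]
0.78 [ 0.2 17.3]
0.85 [ 1.4 24.2]
```

Emit:
play_rows(
  increments="12 0 4 0 0 0 0; 12 0 8 0 0 0 0; 12 0.5 11 0 0 0 0; 12 0.5 11 0 0 0 0",
)

```text
t: 19.85
position: [0.4834, -0.1653, 0.1538]
orientation: [[0.198, 0.98, -0.008], [0.98, -0.198, 0.006], [0.004, -0.009, -1.0]]
contact_force: [-10.5, 7.2, 18.1]
gripper_width: 0.191
```

```bash
python3 arc2.py 0 0  .78 .85
```

```text
t 19.85 lever 0.6809 r 0.0986 Ftan -11.4 Frad -5.5 Fz 18.1
0.78 [0.1 9.9]
0.85 [ 1.4 16.7]
```

Emit:
play_rows(
  increments="12 0 1.5 0 0 0 0; 12 0 1.5 0 0 0 0; 12 0 1.5 0 0 0 0",
)

```text
t: 20.15
position: [0.4843, -0.1654, 0.1537]
orientation: [[0.198, 0.98, -0.009], [0.98, -0.198, 0.007], [0.005, -0.01, -1.0]]
contact_force: [-11.0, 7.3, 18.5]
gripper_width: 0.189
```

```bash
python3 arc2.py 0 0  .78 .85;python3 -c "
from h import *
snap('scene','s15.png');snap('wrist','w15.png')
a=cv2.imread('pics/s15.png');cv2.imwrite('pics/s15a.png',cv2.resize(a[120:280,130:350],None,fx=3.5,fy=3.5,interpolation=3))"
```

```text
t 20.15 lever 0.6906 r 0.0986 Ftan -11.9 Frad -5.7 Fz 18.5
0.78 [0.1 8.9]
0.85 [ 1.4 15.7]
```

View pics/s15a.png

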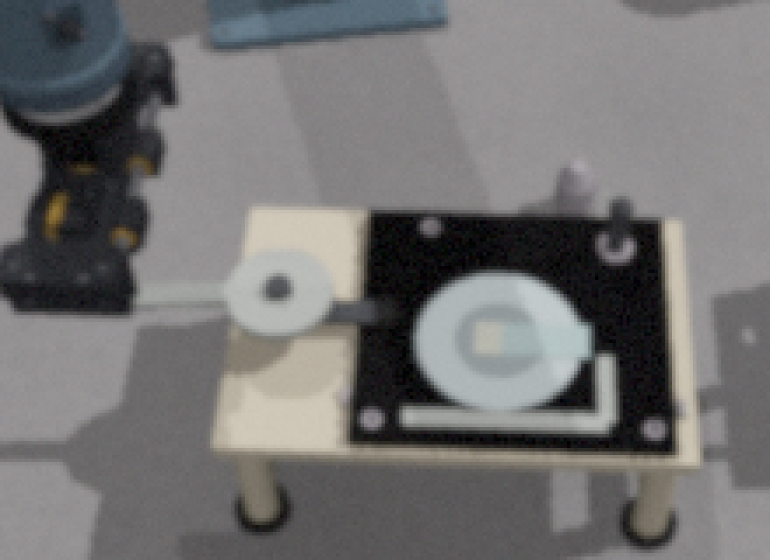

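View pics/w15.png

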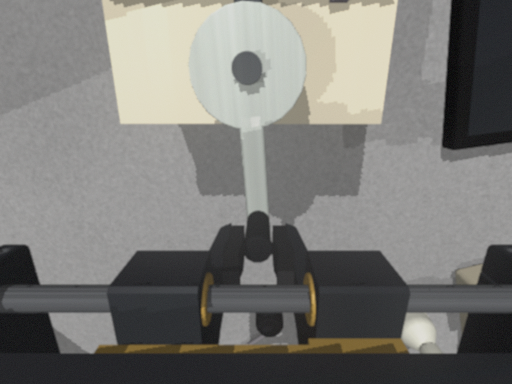

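```bash
python3 - <<'E'
from h import *
c=load('s15')
f=lambda x,y:(130+(x+.5)/3.5-.5,120+(y+.5)/3.5-.5)
for px in [(398,311),(355,313),(335,313)]:
    q=plane(c,*f(*px),.127)[:2]; d=q-np.array([.4965,-.0677]); print(q,np.hypot(*d),np.arctan2(d[1],d[0])+.197)
for a in (1.3,1.4,1.5):
    X=[.4965+.078*np.cos(a-.197),-.0677+.078*np.sin(a-.197),.127]; u=proj(c,X); print(a,((u[0]-130+.5)*3.5-.5,(u[1]-120+.5)*3.5-.5))
b=cv2.imread('pics/s15.png')[185:225,190:250]; cv2.imwrite('pics/s15b.png',cv2.resize(cv2.convertScaleAbs(b,alpha=1.5),None,fx=12,fy=12,interpolation=3))
E
```

```text
[0.51344955 0.00852156] 0.07808338025555837 1.5489844962366086
[ 0.51058598 -0.02002314] 0.04971416522200884 1.4805219348970429
[ 0.50849646 -0.03319618] 0.036529827794894075 1.4331854615491761
1.3 (np.float64(391.84580699293764), np.float64(334.424570011485))
1.4 (np.float64(395.1413969327377), np.float64(325.08137854872894))
1.5 (np.float64(397.26477497370564), np.float64(315.6317753797468))
```

View pics/s15b.png

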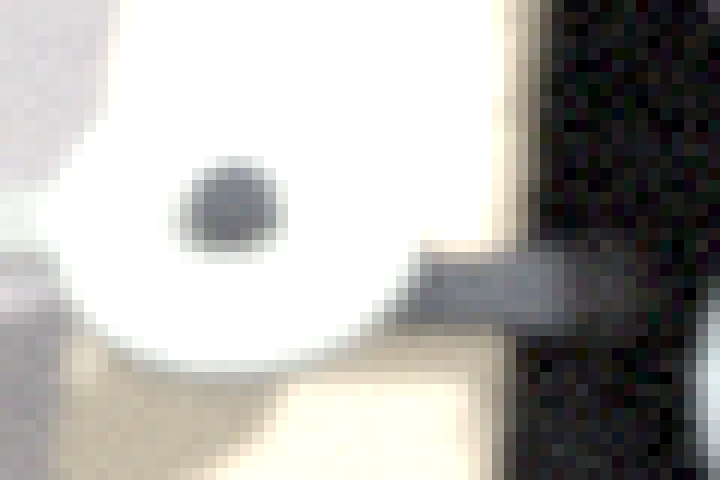

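```bash
python3 arc2.py .4884 -.1657 .65 .58 .51 .44 .37 .3 .25
```

```text
t 20.25 lever 0.6904 r 0.0986 Ftan -12.8 Frad -5.5 Fz 19.2
0.65 [-1.6 -8. ]
0.58 [ -1.5 -15. ]
0.51 [ -0.9 -21.9]
0.44 [  0.1 -28.8]
0.37 [  1.7 -35.6]
0.3 [  3.7 -42.3]
0.25 [  5.4 -46.9]
```

Emit:
play_rows(
  increments="12 -0.5 -8 0 0 0 0; 12 -0.5 -15 0 0 0 0; 12 0 -22 0 0 0 0; 12 1 -29 0 0 0 0; 12 2.5 -35.6 0 0 0 0; 12 4.5 -42.3 0 0 0 0; 12 6.4 -47 0 0 0 0; 12 6.4 -47 0 0 0 0",
)

```text
t: 21.05
position: [0.444, -0.1507, 0.1544]
orientation: [[0.197, 0.98, 0.001], [0.98, -0.197, 0.003], [0.003, 0.0, -1.0]]
contact_force: [2.0, 4.1, 6.2]
gripper_width: 0.191
```

```bash
python3 arc2.py 0 0 .2 .15 .1 .06 .03 0
```

```text
t 21.05 lever 0.2518 r 0.0989 Ftan -0.6 Frad -4.5 Fz 6.2
0.2 [ 1.5 -5. ]
0.15 [ 3.6 -9.4]
0.1 [  6.  -13.8]
0.06 [  8.1 -17.2]
0.03 [  9.8 -19.7]
0.0 [ 11.5 -22.1]
```

Emit:
play_rows(
  increments="12 2 -5 0 0 0 0; 12 4 -9.4 0 0 0 0; 12 6.5 -13.8 0 0 0 0; 12 8.5 -17.2 0 0 0 0; 12 10 -19.7 0 0 0 0; 12 11.5 -21.5 0 0 0 0; 12 11.5 -21.5 0 0 0 0",
)

```text
t: 21.75
position: [0.4256, -0.136, 0.1544]
orientation: [[0.197, 0.98, 0.001], [0.98, -0.197, 0.002], [0.002, 0.001, -1.0]]
contact_force: [4.4, 4.8, 5.3]
gripper_width: 0.187
```

```bash
python3 arc2.py 0 0
```

```text
t 21.75 lever 0.0142 r 0.0993 Ftan -0.5 Frad -6.5 Fz 5.3
```

Emit:
play_rows(
  increments="12 1 0 0 0 0 0; 40 1 0 0 0 0 0; 40 1 0 0 0 0 0; 40 1 0 0 0 0 0; 40 1 0 0 0 0 0; 40 1 0 -15 0 0 0; 40 1 0 -45 0 0 0; 40 1 0 -80 0 0 0",
)

```text
t: 22.55
position: [0.4239, -0.1367, 0.2342]
orientation: [[0.199, 0.98, -0.003], [0.98, -0.199, -0.0], [-0.001, -0.003, -1.0]]
contact_force: [0.5, 0.3, 0.4]
gripper_width: 0.456
```

Emit:
play_rows(
  increments="40 -15 0 -10 0 0 0; 40 -45 0 -20 0 0 0; 40 -80 0 -20 0 0 0; 40 -80 0 -20 0 0 0; 40 -80 0 -20 0 0 0",
)

```text
t: 23.05
position: [0.4084, -0.2158, 0.2535]
orientation: [[0.201, 0.98, -0.001], [0.98, -0.201, 0.0], [-0.0, -0.001, -1.0]]
contact_force: [-0.4, -0.1, -0.0]
gripper_width: 0.454
```

```bash
python3 - <<'E'
from h import *
s=env.state();print(s['t'],s['position'],s['contact_force'])
snap('scene','s16.png');snap('top','t16.png');w=snap('wrist','w16.png')
a=cv2.imread('pics/s16.png');cv2.imwrite('pics/s16a.png',cv2.resize(a[120:270,130:430],None,fx=2.6,fy=2.6,interpolation=3))
E
```

```text
23.05 [ 0.40842506 -0.21583377  0.25347559] [-0.40142049 -0.06803988 -0.04502631]
```

View pics/s16a.png

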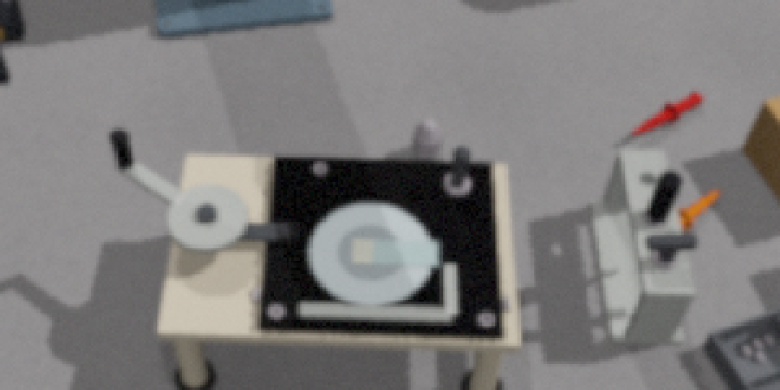

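View pics/t16.png

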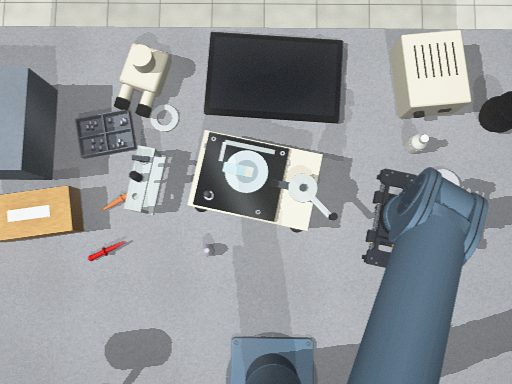

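View pics/w16.png

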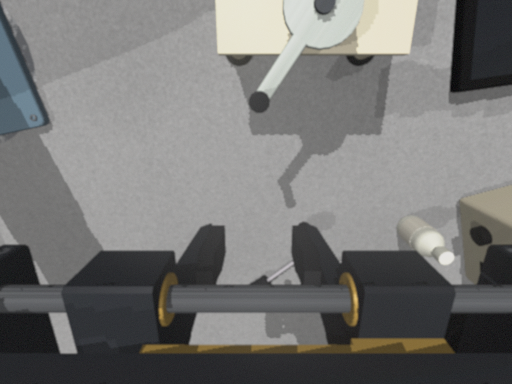

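```bash
python3 - <<'E'
from h import *
c=load('w16'); k=plane(c,259,101,.186)[:2]; t=load('t16'); k2=plane(t,333,216,.186)[:2]
for q in (k,k2):
    d=q-np.array([.4975,-.068]); print(q,np.hypot(*d),np.arctan2(d[1],d[0])%(2*np.pi)-3.885)
a=cv2.imread('pics/s16.png')[170:215,280:330];b=cv2.imread('pics/t16.png')[120:240,180:350]
cv2.imwrite('pics/z16.png',np.hstack([cv2.resize(a,(400,360),interpolation=3),cv2.resize(b,(400,360),interpolation=3)]))
s=load('s16'); print(plane(s,190+0,0,.1)[:1])
E
```

```text
[ 0.42524163 -0.1365109 ] 0.09957416770161763 0.015375761915654707
[ 0.42706557 -0.13518423] 0.0973382259097345 0.018377736675654344
[-0.55571841]
```

View pics/z16.png

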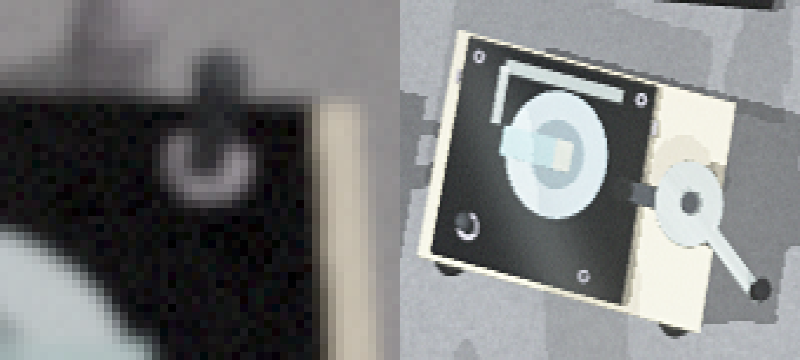

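Everything checks out: the pin is seated, the finger points left at its stop, and the lever is at about 0.02 rad. Handing in.

```bash
python3 -c "
from h import *
print(workorder.finish_job())"
```

```text
the job is handed in; nothing more can be done
None
```

The job is handed in, at about 23 s of the 64 s allowed. `finish_job` reports no verdict, so the results below are my own last checks.

**What I did**
- **Taper pin:** I took it from the near rack hole and pushed it down through the stage's corner hole until the collar bore on the stage (about 29 N upward on the tool). Then I released it.
- **Clamp finger:** I gripped the lever knob and went back to the rest stop first. One full stroke brought the finger most of the way, and a second one took it to its stop. The tangential force there rose from about 3 N to 12 N.
- **Lever:** I swung it back to rest, let go and moved the gripper clear.

**Last checks**
- **Pin and stage:** in the pictures the pin stands upright with its collar on the stage. The tool height at the bottom of the push was 128 mm, which is what a seated collar should give. I did not measure the stage slide itself; I took it as in line because the pin's full shank is home through both holes.
- **Finger:** I measured 1.43 to 1.55 rad from three points along it in the scene view at the stop, for a stop at 1.5. The lowest reading was the point nearest the axis. After the lever swung back I compared it by eye only, and it looked unmoved.
- **Lever:** about 0.015 rad from the wrist view and 0.018 rad from the top view, counted from the rest stop I had felt.
- **Robot:** it was touching nothing, with a force reading near zero.
- **Neighbours:** the other two tools are still in the rack and the objective looks untouched. The gripper hid the eyepiece in the last top view. I never went near it.

**Disagreements**
- The scene and wrist views differed by about 2 mm on the pin tip before insertion. That was within the margin, and the pin went in freely.
- The red and orange look-alikes stood upright at first and had tipped over within the first second, before the gripper came down to anything.

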